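# Seat a gate pivot pin in the clear socket of a hinge block

### The job

One of the three sockets in the steel hinge block is clear to full depth; broken stubs lie out of sight at the bottom of the other two. Take the pivot pin from its wooden stand, push it tip down into a socket until it bottoms and read the groove around its shank: if the groove still stands above the block, draw the pin out and try another. Leave the pin pressed firmly onto the bottom of the clear socket, its groove level with the top of the block, and let go; a firm push is 5 to 40 N on the bottom, never more, and leave the wrench, the brush and the tin where they are.

Things in the scene. Friction and masses are not known exactly. Their poses are not given: they have to be found in the camera images.
- pin: Plain steel pivot pin, 105 mm long, about 160 g, upright, tip down in the stand. Shank 16 mm in diameter, 60 mm long, with a 3 mm chamfer at the tip (11 mm across at its end); above it a round grip 24 mm in diameter, 60 to 105 mm above the tip. A dark groove runs round the shank 40 mm above the tip. Origin: centre of the tip's end face; z runs up the pin.
- stand: Wooden stand 60 x 60 x 40 mm, fixed to the bench; its hole (18 mm wide, 30 mm deep) holds the pin loosely, the tip 10 mm above the bench. Origin: centre of its underside.
- block: Steel hinge block 60 (x) x 170 (y) x 44 (z) mm on its base plate, fixed to the bench. Three upright blind sockets, 17.5 mm wide with chamfered rims, stand in a row along its y axis in its top, 52 mm apart, the middle one at its centre. Which one is clear changes and cannot be seen from outside. Origin: centre of its underside; z up. Its top is 60 mm above the bench, 44 mm above the origin.
- block_hole0 (a point): Centre of the mouth of the socket at the block's -y end, level with the block's top. In all three sockets a spring ball in the wall (block's +x side, 14 mm down, standing 2.5 mm in) presses sideways with about 10 N: expect about 4 to 10 N of friction both ways, a bump of up to 20 N as the tip passes the ball 9 to 14 mm down, and no falling in by weight.
- block_hole1 (a point): Centre of the mouth of the middle socket, level with the block's top. In the clear socket, whichever it is, the pin bottoms with its tip 40 mm below the block's top (groove level with it); over a stub it bottoms at 26 mm (groove 14 mm above the top).
- block_hole2 (a point): Centre of the mouth of the socket at the block's +y end, level with the block's top.
- wrench: Steel wrench lying on the bench; bystander. Origin near its middle, on its underside.
- brush: Brush lying on the bench; bystander. Origin near its middle, on its underside.
- tin: Closed metal tin, 66 mm wide, 75 mm tall; bystander. Origin: centre of its underside.
- base: Dark steel base plate 80 (x) x 220 (y) x 16 (z) mm under the block, fixed to the bench, same centre and yaw as the block, a bolt head at each end. It closes the sockets below, so it carries the push when the pin bottoms. Origin: centre of its underside.
Things that resemble listed ones, but are neither listed nor needed, are in the scene too. What is meant by the base is not green, and is the smaller of those in its own colour.

How it is judged:
By the outcome, as a careful person would: the job done as asked, in the order asked, and still so for the second after the job is handed in, with the robot touching nothing.
It also fails if it takes over 64 s, if anything falls off the work surface, if the arm or the gripper's body presses on something with over 40 N, if the wrist force passes 120 N, or if a joint passes its speed limit or range.

### The arm

A 6-joint arm with a two-finger parallel gripper is mounted at the origin on the work surface. World frame = base frame: x ahead of the robot, y to its left, z up, the work surface at z = 0. Lengths are in m, angles in degrees, forces in N, time in s.
With the tool pointing down it reaches from about 0.35 to 0.875 m from the base axis. Payload 4.2 kg.
Tool frame: the origin (TCP) lies between the finger pads; the fingertips stand 14 mm ahead of it and the grasp point (between the pads) lies 5 mm behind it (r.tcp_to_tips is the distance from the TCP to the fingertips, in m); y points along the fingers, x is the direction in which the jaws open and shut, and the axes are right-handed (so a half turn about y gives the same grasp; the last joint's range is limited). The gripper opens to 87 mm and grips with 3 to 60 N. Pads are 19 mm wide; open, the fingers measure 117 mm over their backs; the gripper's body (75 mm by 190 mm) begins 51 mm behind the grasp point.
Start: joints at [85.634, 22.042, 0.453, 0, -68.411, -14.817], TCP at [0.205, 0.59, 0.237] pointing down, gripper open.
Joint ranges: [-179.83, 179.83], [-69.29, 118.12], [-61.27, 80.66], [-181.25, 117.63], [-171.15, -9.14], [-177.46, 177.46]. Speed limits (degrees/s): [159.86, 159.86, 180, 180, 180, 180].

### API

Orientations are given as a 3x3 rotation matrix whose columns are the frame's x, y, z axes.
In Python, from station import sense, optics, ticket, r gives the robot as it stands.
- The arm moves only by the tool carry_out, never from a script. Its argument "steps" is a list that holds one entry, the list of rows, each a list of 6 numbers: the shift along the world's x, y, z in cm, then the turn, a rotation vector about the world's x, y, z in rad. A call has 1 to 20 rows; each row is the pose to reach, as a shift and turn from the pose commanded when the call began; what a row does not reach only later rows make up. A row lasts 1/8 s, in which the tool goes at most 62.5 mm and 10.7 degrees, less where a joint would pass 70% of its speed; a pose out of reach is approached as far as the arm can. A call with a gripper value outside its range is refused whole. "fingers" is the closure in counts, from 0 (fully open) to 255 (shut), set as the call begins (left out, the last holds). The fingers move at their own pace and stop on an object; the grip force is fixed at half the most. Time passes only in rows, so rows that repeat a pose let the fingers close. It gives the time, the measured TCP pose, the force and the opening at its end, in the units of the state.
- sense(): the state, without advancing time (a new reading comes with each control period).
- optics.capture(name): name is "side" or "top"; returns a dict with "image" (400x640x3 uint8, red, green, blue), "fov_y" (degrees; the focal length in pixels is half the picture's height over the tangent of half this angle, whatever the lens; pixels are square), "cx", "cy" (the principal point, pixels), "rvec" (rotation vector, rad) and "tvec" (3), from world to camera coordinates, as OpenCV has them. Camera axes: x right, y down, z forward; pixel columns grow to the right and rows downward; lengths in m; the calibration is good to about 2 mm. A picture is of the moment at which its call begins. There is no depth.
- ticket.finish_job(): hands the job in, once; it reports no verdict.
The state is a dict: "time_s": time; "joints": joint angles; "joint_velocities": joint speeds; "effort": joint torques, N m; "tcp_pos": TCP position; "ee_rot": TCP orientation; "wrist_force": force on the tool from outside, world axes, zero at the start; "moment": the same for the moment, N m; "gripper_width": opening from 0.0 (shut) to 1.0 (fully open).
Only numpy, scipy, OpenCV 4.12 (cv2) and the standard library are available. Lean on these libraries where they do the work, as an engineer would, in place of code of your own. Each camera call takes 0.05 s, during which the arm holds its last target.

## Working session

There is one attempt and no reset: what is moved stays moved. The work goes in short steps, Python scripts to look and compute and a tool call to move; the robot and the scene stay as the last step left them, time stands still between calls to the robot, and variables do not carry over. Pictures are saved under pics/ and viewed, and the job is handed in when it is done.

Besides the shell and the picture viewer there is one more tool, called after "Emit:" as name(argument=value, ...), one argument or row to a line, values as JSON. carry_out: Moves the arm, as the interface text tells. Its arguments: {"type":"object","properties":{"steps":{"type":"array","items":{"type":"array","items":{"type":"array","items":{"type":"number"}}}},"fingers":{"type":"number"}},"required":["steps"]}

```bash
ls; mkdir -p pics; python3 - <<'E'
from station import sense, optics, ticket, r
import cv2, numpy as np
s=sense(); print({k:np.round(v,3).tolist() for k,v in s.items()})
for n in ("side","top"):
    c=optics.capture(n); cv2.imwrite(f"pics/{n}0.png",c["image"][:,:,::-1])
    print(n,c["fov_y"],c["cx"],c["cy"],c["rvec"],c["tvec"],[k for k in c])
    np.savez(f"{n}0.npz",**{k:v for k,v in c.items()})
E
```

```text
pics
{'time_s': 0.0, 'joints': [85.634, 22.09, 0.381, -0.029, -68.412, -14.816], 'joint_velocities': [-0.044, 0.015, 0.042, -0.018, 0.005, -0.025], 'effort': [0.001, -39.067, 18.74, 4.22, 0.011, -0.0], 'tcp_pos': [0.205, 0.59, 0.235], 'ee_rot': [[-0.329, -0.001, 0.944], [-0.944, -0.002, -0.329], [0.002, -1.0, 0.0]], 'wrist_force': [-0.041, -0.342, 0.65], 'moment': [-0.023, 0.002, 0.009], 'gripper_width': 0.995}
side 42.706532436267 320.9099050468379 199.1914397806648 [ 2.39464666 -0.25323404  0.09550152] [-0.47834862  0.11705796  1.48210418] ['image', 'fov_y', 'cx', 'cy', 'rvec', 'tvec']
top 45.792620349831566 313.66899411446803 196.79426371169745 [ 2.11333192 -2.17122149  0.12058971] [0.01728879 0.50596437 1.31306156] ['image', 'fov_y', 'cx', 'cy', 'rvec', 'tvec']
```

View pics/side0.png

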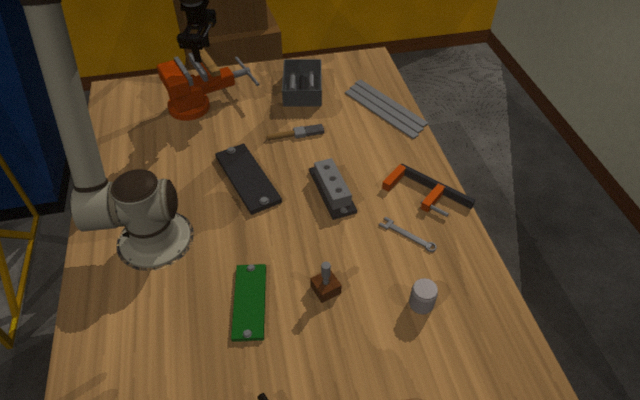

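View pics/top0.png

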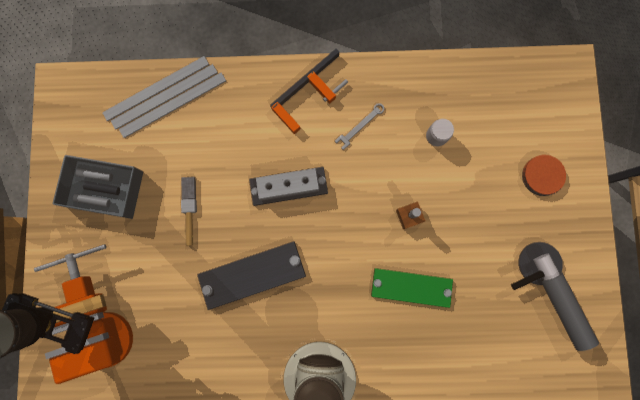

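The side view shows the pin at about (325,272), the stand at (326,287), and the block on its small dark base at (333,187). In the top view the pin is at (416,213), the block sockets at about (268,186), (287,183), (305,180), and the tin at (440,131). I'll zoom in to measure.

```bash
cat > h.py <<'E'
import numpy as np, cv2
def load(n): return dict(np.load(n))
def K(c):
    f=200/np.tan(np.radians(float(c["fov_y"]))/2)
    return np.array([[f,0,c["cx"]],[0,f,c["cy"]],[0,0,1.]])
def ray(c,uv):
    R=cv2.Rodrigues(np.array(c["rvec"],float))[0]; t=np.array(c["tvec"],float)
    d=R.T@np.linalg.inv(K(c))@np.array([uv[0],uv[1],1.]); return -R.T@t,d
def plane(c,uv,z):
    o,d=ray(c,uv); return o+d*(z-o[2])/d[2]
def proj(c,P):
    return cv2.projectPoints(np.array(P,float).reshape(-1,1,3),np.array(c["rvec"],float),np.array(c["tvec"],float),K(c),None)[0].reshape(-1,2)
def tri(c1,u1,c2,u2):
    A=[];b=[]
    for c,u in((c1,u1),(c2,u2)):
        o,d=ray(c,u); d=d/np.linalg.norm(d); M=np.eye(3)-np.outer(d,d); A.append(M); b.append(M@o)
    return np.linalg.lstsq(np.vstack(A),np.hstack(b),rcond=None)[0]
E
python3 - <<'E'
import cv2
from h import *
def crop(n,f,x,y,w,h,k):
    im=cv2.imread(f"pics/{f}")[y:y+h,x:x+w]; cv2.imwrite(f"pics/{n}.png",cv2.resize(im,None,fx=k,fy=k,interpolation=cv2.INTER_CUBIC))
crop("c_topblk","top0.png",240,155,100,60,8)
crop("c_toppin","top0.png",380,190,70,60,8)
crop("c_sideblk","side0.png",295,145,70,75,8)
crop("c_sidepin","side0.png",295,250,60,60,8)
E
```

```text
(no output)
```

View pics/c_topblk.png

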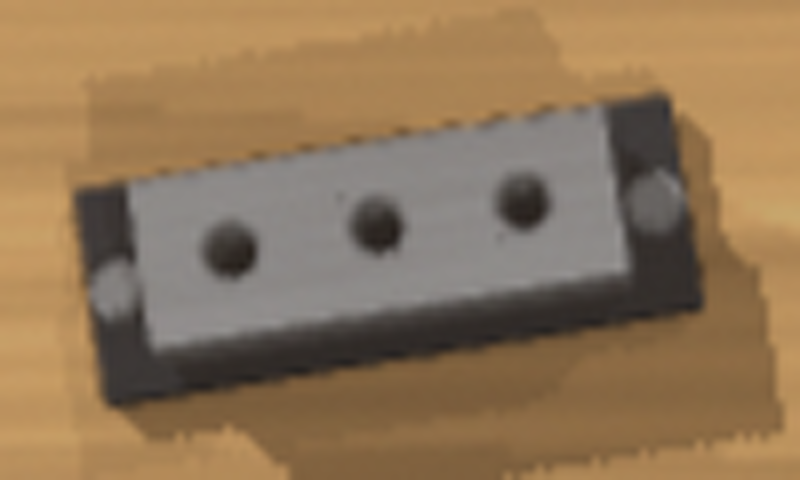

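View pics/c_toppin.png

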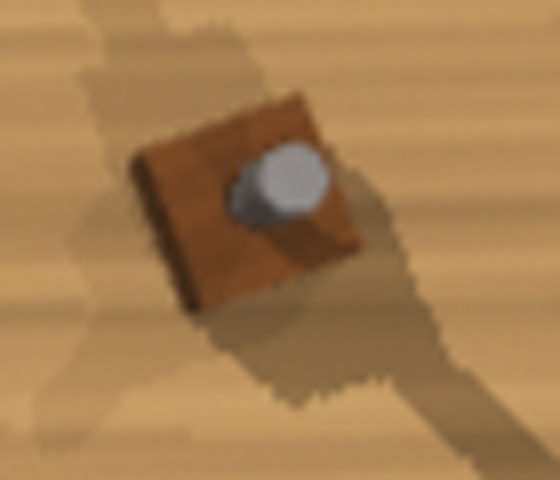

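View pics/c_sideblk.png

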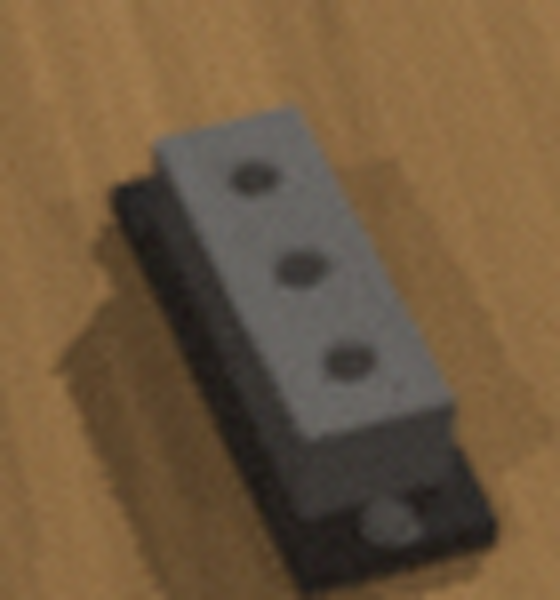

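View pics/c_sidepin.png

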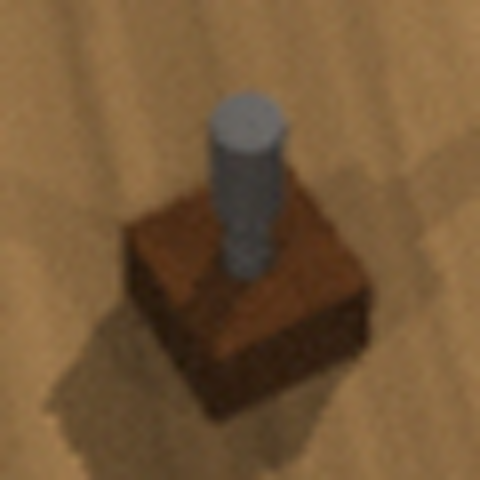

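```bash
python3 - <<'E'
from h import *
T=load("top0.npz");S=load("side0.npz")
def cen(c,box,lo,hi,tag):
    g=cv2.cvtColor(c["image"],cv2.COLOR_RGB2GRAY); x,y,w,h=box
    k=8; sub=cv2.resize(g[y:y+h,x:x+w],None,fx=k,fy=k,interpolation=cv2.INTER_CUBIC)
    m=((sub>=lo)&(sub<=hi)).astype(np.uint8)
    cs,_=cv2.findContours(m,cv2.RETR_EXTERNAL,cv2.CHAIN_APPROX_NONE)
    ct=max(cs,key=cv2.contourArea); (ex,ey),ax,a=cv2.fitEllipse(ct)
    M=cv2.moments(ct)
    f=lambda u,v:((u+.5)/k-.5+x,(v+.5)/k-.5+y)
    return np.array(f(ex,ey)),np.array(f(M["m10"]/M["m00"],M["m01"]/M["m00"])),np.array(ax)/k
hs={}
for tag,c,pts in(("T",T,[(268.6,186),(287,183),(305.3,180)]),("S",S,[(326.5,167),(332.5,178.5),(338.5,190)])):
    for i,(u,v) in enumerate(pts):
        g=cv2.cvtColor(c["image"],cv2.COLOR_RGB2GRAY)
        u0,v0=int(u)-5,int(v)-5
        patch=g[v0:v0+11,u0:u0+11]
        th=(int(patch.min())+int(np.percentile(patch,80)))/2
        e,m,ax=cen(c,(u0,v0,11,11),0,th,'')
        hs[tag,i]=m
        print(tag,i,e.round(2),m.round(2),ax.round(1),plane(c,m,0.06).round(4), th)
for i in range(3): print("tri",tri(T,hs["T",i],S,hs["S",i]).round(4))
# pin top disc
f=lambda x0,y0,u,v:((u+.5)/8-.5+x0,(v+.5)/8-.5+y0)
pt=f(380,190,294,179); ps=f(295,250,248,123)
print("pintop T",pt,plane(T,pt,.115).round(4),"S",ps,plane(S,ps,.115).round(4),"tri",tri(T,pt,S,ps).round(4))
# stand top corners
ct=[f(380,190,*p) for p in((137,157),(298,93),(362,245),(192,310))]
q=np.array([plane(T,p,.04) for p in ct]); print(q.round(4),q.mean(0).round(4))
cs=[f(295,250,*p) for p in((127,232),(265,165),(370,290),(215,358))]
q=np.array([plane(S,p,.04) for p in cs]); print(q.round(4),q.mean(0).round(4))
# block top corners
cb=[f(240,155,*p) for p in((130,185),(603,104),(630,270),(155,348))]
q=np.array([plane(T,p,.06) for p in cb]); print("blk",q.round(4),q.mean(0).round(4))
cb=[f(295,145,*p) for p in((158,146),(293,107),(455,405),(315,438))]
q=np.array([plane(S,p,.06) for p in cb]); print("blkS",q.round(4),q.mean(0).round(4))
E
```

```text
T 0 [268.42 186.05] [268.42 186.05] [6.3 6.5] [0.5367 0.1292 0.06  ] 89.0
T 1 [286.73 183.01] [286.73 183.  ] [6.1 6.4] [0.5439 0.0776 0.06  ] 88.5
T 2 [305.   179.97] [305.   179.97] [6.2 6.5] [0.551  0.0262 0.06  ] 89.0
S 0 [326.24 166.87] [326.25 166.87] [4. 6.] [0.5341 0.1305 0.06  ] 77.5
S 1 [332.21 178.17] [332.2  178.17] [4.4 6.5] [0.5412 0.0784 0.06  ] 77.5
S 2 [338.22 189.79] [338.22 189.78] [4.6 6.5] [0.548  0.0271 0.06  ] 78.0
tri [0.5351 0.1291 0.0616]
tri [0.5424 0.0776 0.0609]
tri [0.5493 0.0263 0.0611]
pintop T (416.3125, 211.9375) [ 0.4471 -0.2686  0.115 ] S (325.5625, 264.9375) [ 0.4441 -0.2678  0.115 ] tri [ 0.4455 -0.2683  0.1158]
[[ 0.4636 -0.2289  0.04  ]
 [ 0.4847 -0.2864  0.04  ]
 [ 0.4305 -0.3057  0.04  ]
 [ 0.4094 -0.2454  0.04  ]] [ 0.4471 -0.2666  0.04  ]
[[ 0.4075 -0.2508  0.04  ]
 [ 0.4576 -0.2346  0.04  ]
 [ 0.4804 -0.2892  0.04  ]
 [ 0.4258 -0.3036  0.04  ]] [ 0.4428 -0.2696  0.04  ]
blk [[ 0.5616  0.1644  0.06  ]
 [ 0.5855 -0.0026  0.06  ]
 [ 0.5263 -0.0105  0.06  ]
 [ 0.5035  0.1562  0.06  ]] [0.5442 0.0769 0.06  ]
blkS [[ 0.5013  0.1563  0.06  ]
 [ 0.5582  0.1669  0.06  ]
 [ 0.5812 -0.0025  0.06  ]
 [ 0.5268 -0.0077  0.06  ]] [0.5419 0.0782 0.06  ]
```

```bash
python3 - <<'E'
from h import *
for n in("side0.npz","top0.npz"):
    c=load(n); R=cv2.Rodrigues(c["rvec"])[0]; print(n,(-R.T@c["tvec"]).round(3),R.round(2)[0],R[2].round(2))
from station import r
print(r, [a for a in dir(r) if a[0]!='_'])
E
```

```text
side0.npz [ 0.28  -0.988  1.177] [ 0.98 -0.21 -0.  ] [ 0.14  0.66 -0.74]
top0.npz [ 0.327 -0.022  1.369] [-0.03 -1.   -0.02] [ 0.13  0.02 -0.99]
<Robot object at 0x7fb818b84050> ['PlanningError', 'tcp_to_tips']
```

Emit:
carry_out(
  steps=[
    [[2.4,-4.8,0,0,0,-0.15],[4.9,-9.8,0,0,0,-0.3],[7.4,-14.8,0,0,0,-0.45],[9.8,-19.6,0,0,0,-0.6],[12.2,-24.4,0,0,0,-0.75],[14.6,-29.2,0,0,0,-0.9],[17,-34,0,0,0,-1.05],[19.5,-39,0,0,0,-1.2],[20,-44.2,0,0,0,-1.3],[20.5,-49.4,0,0,0,-1.4],[21,-54.6,0,0,0,-1.4],[21.5,-59.8,0,0,0,-1.4],[22,-65,0,0,0,-1.4],[22.5,-70.2,0,0,0,-1.4],[23,-75,0,0,0,-1.4],[23.5,-79.5,0,0,0,-1.4],[23.8,-83,0,0,0,-1.4],[24.05,-85.8,0,0,0,-1.4],[24.05,-85.8,0,0,0,-1.4],[24.05,-85.8,0,0,0,-1.4]],
  ],
  fingers=0,
)

```text
time_s: 2.6
tcp_pos: [0.4454, -0.2672, 0.2362]
ee_rot: [[-0.987, -0.001, -0.163], [0.163, 0.001, -0.987], [0.001, -1.0, -0.0]]
wrist_force: [-0.1, -0.1, 0.7]
gripper_width: 1.001
```

Emit:
carry_out(
  steps=[
    [[0,-0.1,-4,0,0,0],[0,-0.1,-8,0,0,0],[0,-0.1,-12,0,0,0],[0,-0.1,-14,0,0,0],[0,-0.1,-14.6,0,0,0],[0,-0.1,-14.6,0,0,0],[0,-0.1,-14.6,0,0,0]],
  ],
)

```text
time_s: 3.48
tcp_pos: [0.4467, -0.2687, 0.0918]
ee_rot: [[-0.987, 0.002, -0.163], [0.163, -0.001, -0.987], [-0.002, -1.0, 0.0]]
wrist_force: [0.5, -0.7, 0.3]
gripper_width: 0.999
```

```bash
cat > snap.py <<'E'
import sys,cv2,numpy as np
from station import sense, optics
from h import *
# name, [cam x y w h k]...
n=sys.argv[1]
for a in sys.argv[2:]:
    cam,x,y,w,h,k=a.split(","); x,y,w,h,k=map(int,(x,y,w,h,k))
    c=optics.capture(cam); np.savez(f"{n}_{cam}.npz",**c)
    im=c["image"][y:y+h,x:x+w,::-1]; cv2.imwrite(f"pics/{n}_{cam}.png",cv2.resize(im,None,fx=k,fy=k,interpolation=cv2.INTER_CUBIC))
s=sense(); print(s["time_s"],np.round(s["tcp_pos"],4),np.round(s["wrist_force"],2),np.round(s["moment"],3),s["gripper_width"])
E
python3 snap.py a side,270,200,110,110,5 top,370,160,90,90,5
```

```text
3.575 [ 0.4465 -0.2688  0.0916] [ 0.28  0.15 -0.93] [ 0.104 -0.018  0.026] 0.9994957050079671
```

View pics/a_side.png

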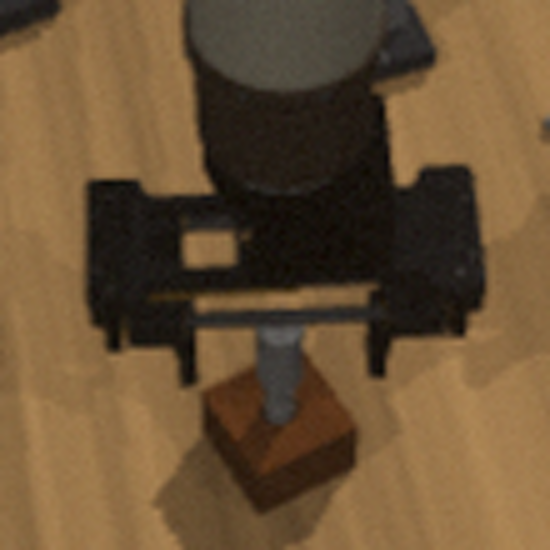

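View pics/a_top.png

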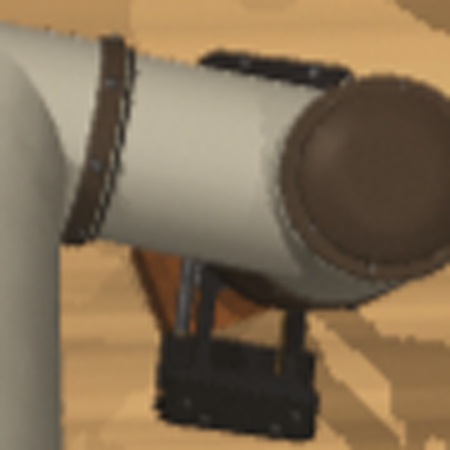

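The side view shows the pin (crop x≈281) midway between the fingertips (187 and 377), above the stand. The arm hides the pin in the top view. I'll close the fingers.

Emit:
carry_out(
  steps=[
    [[0,0,0,0,0,0],[0,0,0,0,0,0],[0,0,0,0,0,0],[0,0,0,0,0,0],[0,0,0,0,0,0],[0,0,0,0,0,0],[0,0,0,0,0,0],[0,0,0,0,0,0]],
  ],
  fingers=255,
)

```text
time_s: 4.58
tcp_pos: [0.4457, -0.2687, 0.0905]
ee_rot: [[-0.987, -0.0, -0.163], [0.163, 0.0, -0.987], [0.0, -1.0, -0.0]]
wrist_force: [-0.2, -1.0, 0.2]
gripper_width: 0.267
```

Emit:
carry_out(
  steps=[
    [[0,0,0.5,0,0,0],[0,0,1.5,0,0,0],[0,0,3,0,0,0],[0,0,5,0,0,0],[0,0,7,0,0,0],[0,0,9,0,0,0],[0,0,9,0,0,0],[0,0,9,0,0,0]],
  ],
)

```text
time_s: 5.58
tcp_pos: [0.4453, -0.2685, 0.1803]
ee_rot: [[-0.987, -0.0, -0.164], [0.164, 0.001, -0.987], [0.001, -1.0, -0.001]]
wrist_force: [0.3, 0.1, -1.7]
gripper_width: 0.266
```

```bash
python3 snap.py b side,270,170,120,120,5
```

```text
5.625 [ 0.4452 -0.2684  0.1799] [ 0.02  0.03 -1.01] [ 0.128 -0.05  -0.003] 0.26620586271962704
```

View pics/b_side.png

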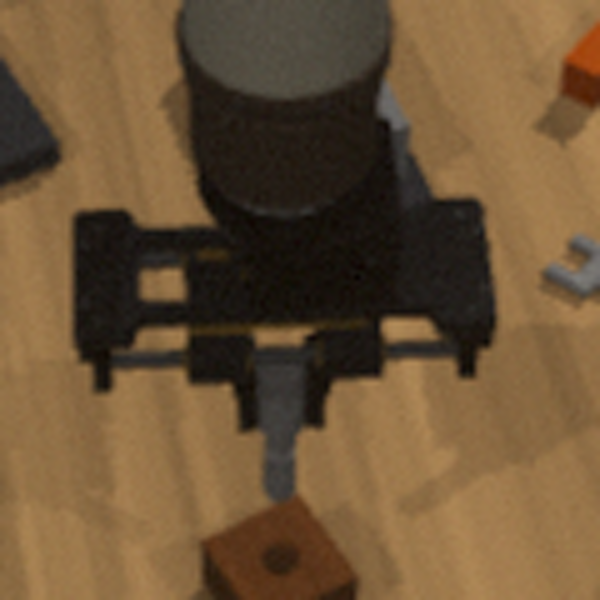

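Emit:
carry_out(
  steps=[
    [[0.8,2.5,0,0,0,0],[2.3,6.5,0,0,0,0],[3.9,11,0,0,0,0],[5.5,15.5,0,0,0,0],[7.1,20,0,0,0,0],[8.6,24.5,0,0,0,0],[9.8,27.8,0,0,0,0],[10.4,29.5,0,0,0,0],[10.4,29.5,-1,0,0,0],[10.4,29.5,-2,0,0,0],[10.4,29.5,-3,0,0,0],[10.4,29.5,-3.2,0,0,0],[10.4,29.5,-3.2,0,0,0],[10.4,29.5,-3.2,0,0,0]],
  ],
)

```text
time_s: 7.38
tcp_pos: [0.5501, 0.0262, 0.149]
ee_rot: [[-0.987, 0.001, -0.163], [0.163, 0.0, -0.987], [-0.001, -1.0, -0.0]]
wrist_force: [-0.2, -0.0, -0.9]
gripper_width: 0.267
```

```bash
python3 snap.py c side,285,120,100,100,6 top,250,120,120,100,5
```

```text
7.475 [0.55   0.0263 0.149 ] [-0.03 -0.07 -0.78] [ 0.033 -0.008  0.013] 0.26506882116920655
```

View pics/c_side.png

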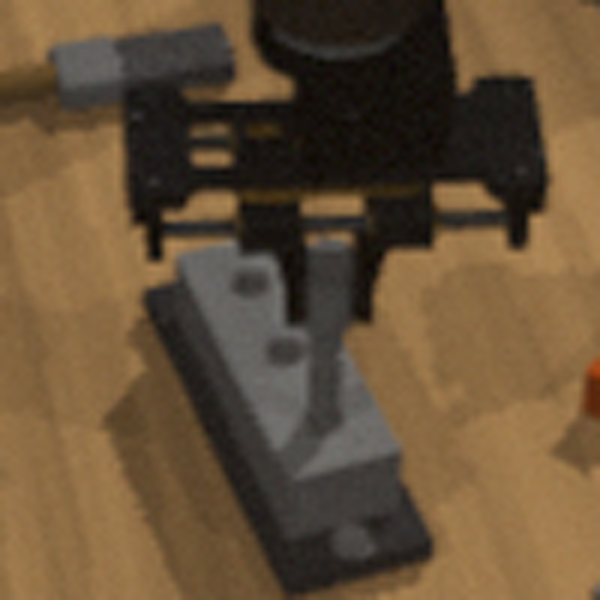

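View pics/c_top.png

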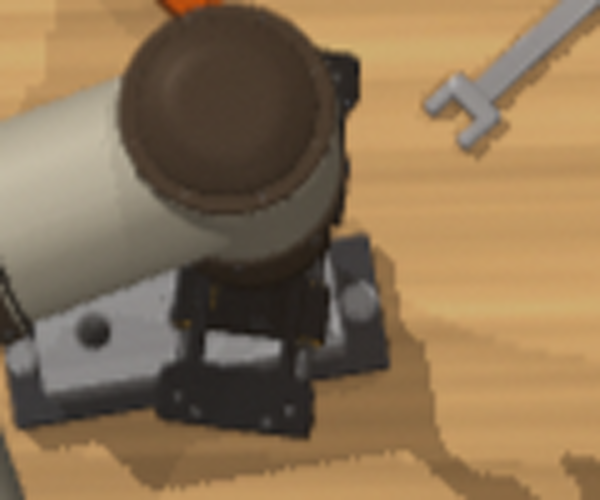

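The side view shows the tip at crop (322,425), right over the near socket, which projects to (322,421). The pin looks upright. I'll lower it slowly into the mouth.

Emit:
carry_out(
  steps=[
    [[-0.04,0,-0.3,0,0,0],[-0.04,0,-0.6,0,0,0],[-0.04,0,-0.8,0,0,0],[-0.04,0,-0.95,0,0,0],[-0.04,0,-1.1,0,0,0],[-0.04,0,-1.2,0,0,0],[-0.04,0,-1.2,0,0,0]],
  ],
)

```text
time_s: 8.35
tcp_pos: [0.5494, 0.0263, 0.1365]
ee_rot: [[-0.987, -0.0, -0.163], [0.163, -0.0, -0.987], [0.0, -1.0, 0.0]]
wrist_force: [-0.4, -0.4, -1.9]
gripper_width: 0.267
```

Emit:
carry_out(
  steps=[
    [[0,0,-0.1,0,0,0],[0,0,-0.2,0,0,0],[0,0,-0.3,0,0,0],[0,0,-0.4,0,0,0],[0,0,-0.4,0,0,0]],
  ],
)

```text
time_s: 8.98
tcp_pos: [0.5494, 0.0263, 0.1324]
ee_rot: [[-0.987, -0.0, -0.163], [0.163, -0.0, -0.987], [0.0, -1.0, 0.0]]
wrist_force: [-0.2, -1.4, -1.6]
gripper_width: 0.267
```

Emit:
carry_out(
  steps=[
    [[0,0,-0.1,0,0,0],[0,0,-0.2,0,0,0],[0,0,-0.3,0,0,0],[0,0,-0.4,0,0,0]],
  ],
)

```text
time_s: 9.48
tcp_pos: [0.5495, 0.0263, 0.1285]
ee_rot: [[-0.987, 0.0, -0.163], [0.163, 0.0, -0.987], [-0.0, -1.0, -0.0]]
wrist_force: [0.3, 1.1, -1.7]
gripper_width: 0.267
```

Emit:
carry_out(
  steps=[
    [[0,0,-0.1,0,0,0],[0,0,-0.2,0,0,0],[0,0,-0.3,0,0,0]],
  ],
)

```text
time_s: 9.85
tcp_pos: [0.5496, 0.0262, 0.1264]
ee_rot: [[-0.987, 0.0, -0.163], [0.163, -0.0, -0.987], [-0.0, -1.0, 0.0]]
wrist_force: [-2.8, 0.7, 7.5]
gripper_width: 0.27
```

Emit:
carry_out(
  steps=[
    [[0,0,-0.1,0,0,0],[0,0,-0.2,0,0,0],[0,0,-0.3,0,0,0],[0,0,-0.4,0,0,0],[0,0,-0.5,0,0,0]],
  ],
)

```text
time_s: 10.48
tcp_pos: [0.5488, 0.026, 0.1208]
ee_rot: [[-0.987, -0.001, -0.163], [0.163, -0.001, -0.987], [0.001, -1.0, 0.001]]
wrist_force: [-3.2, -0.9, 4.8]
gripper_width: 0.268
```

Emit:
carry_out(
  steps=[
    [[0,0,-0.1,0,0,0],[0,0,-0.2,0,0,0],[0,0,-0.3,0,0,0]],
  ],
)

```text
time_s: 10.85
tcp_pos: [0.5488, 0.026, 0.1178]
ee_rot: [[-0.987, -0.002, -0.163], [0.163, -0.001, -0.987], [0.001, -1.0, 0.001]]
wrist_force: [-4.4, -0.6, 5.5]
gripper_width: 0.27
```

Emit:
carry_out(
  steps=[
    [[0,0,-0.1,0,0,0],[0,0,-0.2,0,0,0]],
  ],
)

```text
time_s: 11.1
tcp_pos: [0.5488, 0.026, 0.1158]
ee_rot: [[-0.987, -0.002, -0.163], [0.163, -0.001, -0.987], [0.001, -1.0, 0.001]]
wrist_force: [-4.0, 0.4, 6.3]
gripper_width: 0.271
```

Emit:
carry_out(
  steps=[
    [[0,0,-0.1,0,0,0],[0,0,-0.15,0,0,0]],
  ],
)

```text
time_s: 11.35
tcp_pos: [0.5488, 0.026, 0.1144]
ee_rot: [[-0.987, -0.002, -0.163], [0.163, -0.001, -0.987], [0.001, -1.0, 0.001]]
wrist_force: [-3.6, 0.3, 8.9]
gripper_width: 0.266
```

Emit:
carry_out(
  steps=[
    [[0,0,-0.05,0,0,0],[0,0,-0.1,0,0,0]],
  ],
)

```text
time_s: 11.6
tcp_pos: [0.549, 0.0259, 0.1144]
ee_rot: [[-0.987, -0.001, -0.163], [0.163, -0.001, -0.987], [0.001, -1.0, 0.001]]
wrist_force: [-5.5, 0.7, 13.0]
gripper_width: 0.272
```

```bash
python3 snap.py d side,305,145,70,65,8
```

```text
11.65 [0.549  0.026  0.1144] [-5.55 -0.12 11.2 ] [ 0.093  1.854 -0.029] 0.2695699940685531
```

View pics/d_side.png

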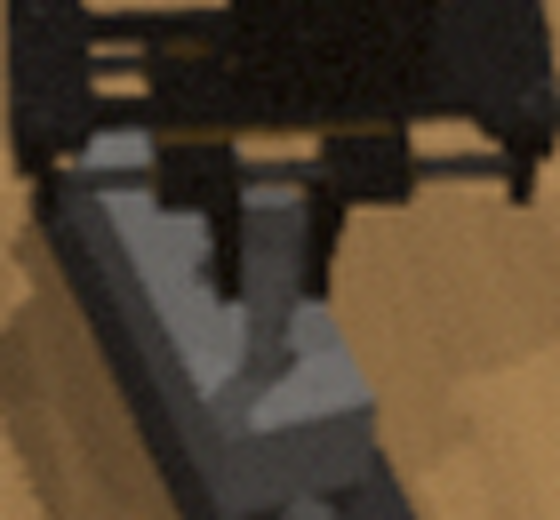

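Socket 1 (the -y end) bottoms with TCP at z 0.1144, a depth of about 26 mm, at 13 N. The picture shows a long stretch of shank still above the block, at crop (270,320)-(270,365), so this is a stub. I'll draw the pin out and try the middle socket.

Emit:
carry_out(
  steps=[
    [[0,0,0.4,0,0,0],[0,0,0.7,0,0,0],[0,0,1,0,0,0],[0,0,1.3,0,0,0],[0,0,1.6,0,0,0],[0,0,2,0,0,0],[0,0,2.6,0,0,0],[0,0,3.3,0,0,0],[0,0,4,0,0,0],[0,0,4.6,0,0,0],[0,0,4.6,0,0,0]],
  ],
)

```text
time_s: 13.02
tcp_pos: [0.5498, 0.0264, 0.1597]
ee_rot: [[-0.987, 0.001, -0.163], [0.163, 0.0, -0.987], [-0.001, -1.0, -0.001]]
wrist_force: [-0.2, -0.0, -2.6]
gripper_width: 0.267
```

Emit:
carry_out(
  steps=[
    [[-0.2,1.5,0,0,0,0],[-0.45,3.5,0,0,0,0],[-0.65,4.8,0,0,0,0],[-0.7,5.15,0,0,0,0],[-0.7,5.15,-0.4,0,0,0],[-0.7,5.15,-0.8,0,0,0],[-0.7,5.15,-0.8,0,0,0]],
  ],
)

```text
time_s: 13.9
tcp_pos: [0.5421, 0.0773, 0.1505]
ee_rot: [[-0.986, -0.001, -0.164], [0.164, -0.001, -0.986], [0.001, -1.0, 0.001]]
wrist_force: [-0.2, -0.2, -2.3]
gripper_width: 0.267
```

```bash
python3 snap.py e side,285,120,90,90,6
```

```text
13.95 [0.5423 0.0773 0.1507] [-1.04 -0.73 -0.55] [ 0.153 -0.038  0.055] 0.26720290611941
```

View pics/e_side.png

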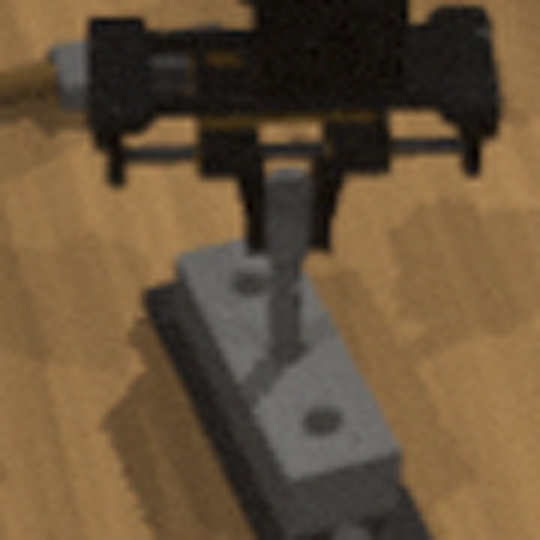

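The tip hangs over the middle socket at crop (285,355), and the near socket is visible and empty at (322,420). I'll lower the pin.

Emit:
carry_out(
  steps=[
    [[0,0,-0.4,0,0,0],[0,0,-0.8,0,0,0],[0,0,-1,0,0,0],[0,0,-1.15,0,0,0],[0,0,-1.3,0,0,0],[0,0,-1.4,0,0,0],[0,0,-1.4,0,0,0]],
  ],
)

```text
time_s: 14.82
tcp_pos: [0.5424, 0.0778, 0.137]
ee_rot: [[-0.987, -0.0, -0.163], [0.163, -0.0, -0.987], [0.0, -1.0, 0.0]]
wrist_force: [-0.3, 0.1, -0.1]
gripper_width: 0.27
```

Emit:
carry_out(
  steps=[
    [[0,0,-0.1,0,0,0],[0,0,-0.2,0,0,0],[0,0,-0.3,0,0,0],[0,0,-0.4,0,0,0]],
  ],
)

```text
time_s: 15.32
tcp_pos: [0.5424, 0.0778, 0.1329]
ee_rot: [[-0.987, -0.0, -0.163], [0.163, -0.0, -0.987], [0.0, -1.0, 0.0]]
wrist_force: [-0.5, -0.4, -1.5]
gripper_width: 0.269
```

Emit:
carry_out(
  steps=[
    [[0,0,-0.1,0,0,0],[0,0,-0.2,0,0,0],[0,0,-0.3,0,0,0],[0,0,-0.4,0,0,0],[0,0,-0.5,0,0,0],[0,0,-0.6,0,0,0]],
  ],
)

```text
time_s: 16.08
tcp_pos: [0.5424, 0.0778, 0.1271]
ee_rot: [[-0.987, -0.0, -0.163], [0.163, -0.0, -0.987], [0.0, -1.0, 0.0]]
wrist_force: [-1.0, 0.1, 1.7]
gripper_width: 0.271
```

Emit:
carry_out(
  steps=[
    [[0,0,-0.1,0,0,0],[0,0,-0.2,0,0,0],[0,0,-0.3,0,0,0],[0,0,-0.4,0,0,0],[0,0,-0.5,0,0,0],[0,0,-0.6,0,0,0]],
  ],
)

```text
time_s: 16.82
tcp_pos: [0.5418, 0.0775, 0.1212]
ee_rot: [[-0.987, -0.001, -0.163], [0.163, -0.001, -0.987], [0.001, -1.0, 0.001]]
wrist_force: [-3.6, -0.9, 5.5]
gripper_width: 0.273
```

Emit:
carry_out(
  steps=[
    [[0,0,-0.1,0,0,0],[0,0,-0.2,0,0,0],[0,0,-0.3,0,0,0],[0,0,-0.4,0,0,0]],
  ],
)

```text
time_s: 17.32
tcp_pos: [0.5418, 0.0775, 0.1172]
ee_rot: [[-0.987, -0.002, -0.163], [0.163, -0.001, -0.987], [0.001, -1.0, 0.001]]
wrist_force: [-3.3, -0.2, 4.8]
gripper_width: 0.271
```

Emit:
carry_out(
  steps=[
    [[0,0,-0.1,0,0,0],[0,0,-0.2,0,0,0],[0,0,-0.3,0,0,0],[0,0,-0.35,0,0,0]],
  ],
)

```text
time_s: 17.82
tcp_pos: [0.5419, 0.0775, 0.1143]
ee_rot: [[-0.987, -0.001, -0.163], [0.163, -0.001, -0.987], [0.001, -1.0, 0.001]]
wrist_force: [-5.1, 0.0, 10.3]
gripper_width: 0.267
```

Emit:
carry_out(
  steps=[
    [[0,0,-0.05,0,0,0],[0,0,-0.1,0,0,0]],
  ],
)

```text
time_s: 18.08
tcp_pos: [0.5421, 0.0775, 0.1143]
ee_rot: [[-0.987, -0.001, -0.162], [0.162, -0.001, -0.987], [0.001, -1.0, 0.001]]
wrist_force: [-6.5, 0.6, 14.7]
gripper_width: 0.269
```

```bash
python3 snap.py f side,295,130,70,65,8
```

```text
18.125 [0.5421 0.0775 0.1143] [-7.19  0.1  13.54] [ 1.440e-01  2.293e+00 -2.000e-03] 0.26858476955116445
```

View pics/f_side.png

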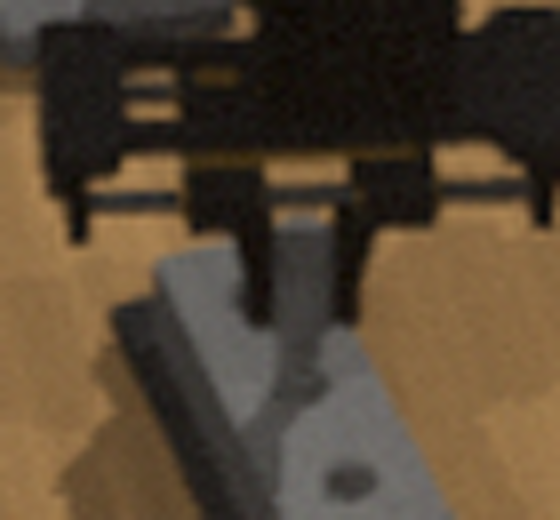

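Emit:
carry_out(
  steps=[
    [[0,0,0.4,0,0,0],[0,0,0.7,0,0,0],[0,0,1,0,0,0],[0,0,1.3,0,0,0],[0,0,1.6,0,0,0],[0,0,2,0,0,0],[0,0,2.6,0,0,0],[0,0,3.3,0,0,0],[0,0,4,0,0,0],[0,0,4.6,0,0,0],[0,0,4.6,0,0,0]],
  ],
)

```text
time_s: 19.5
tcp_pos: [0.5428, 0.078, 0.1593]
ee_rot: [[-0.987, 0.001, -0.163], [0.163, 0.001, -0.987], [-0.001, -1.0, -0.001]]
wrist_force: [0.1, -0.9, -1.9]
gripper_width: 0.267
```

Emit:
carry_out(
  steps=[
    [[-0.2,1.5,0,0,0,0],[-0.45,3.5,0,0,0,0],[-0.65,4.8,0,0,0,0],[-0.7,5.15,0,0,0,0],[-0.7,5.15,-0.4,0,0,0],[-0.7,5.15,-0.8,0,0,0],[-0.7,5.15,-0.8,0,0,0]],
  ],
)

```text
time_s: 20.38
tcp_pos: [0.5351, 0.1287, 0.1499]
ee_rot: [[-0.986, -0.001, -0.164], [0.164, -0.001, -0.986], [0.001, -1.0, 0.001]]
wrist_force: [-0.7, 0.1, -0.9]
gripper_width: 0.269
```

```bash
python3 snap.py g side,285,110,90,90,6
```

```text
20.425 [0.5353 0.1288 0.1502] [-0.07  0.19 -2.05] [ 0.109 -0.099 -0.002] 0.2685234512810609
```

View pics/g_side.png

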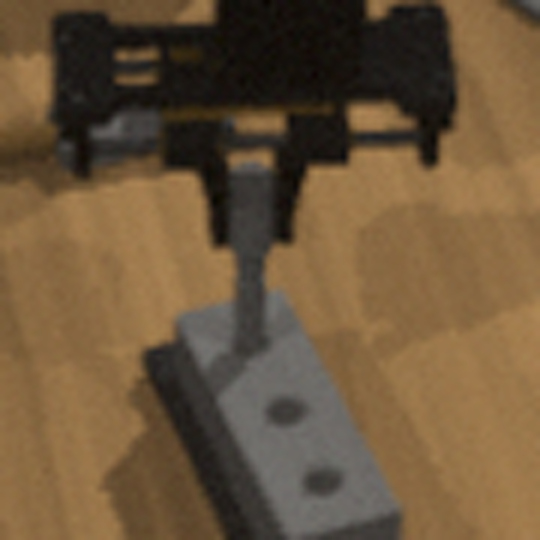

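The middle socket also bottomed at 26 mm with a long stretch of shank above the block, so it is a stub too. The tip now hangs over the third (+y) socket at crop (250,350), with the other two visible and empty. I'll lower the pin.

Emit:
carry_out(
  steps=[
    [[0,0,-0.4,0,0,0],[0,0,-0.8,0,0,0],[0,0,-1,0,0,0],[0,0,-1.15,0,0,0],[0,0,-1.3,0,0,0],[0,0,-1.4,0,0,0],[0,0,-1.4,0,0,0]],
  ],
)

```text
time_s: 21.3
tcp_pos: [0.5354, 0.1293, 0.1365]
ee_rot: [[-0.987, -0.0, -0.163], [0.163, -0.0, -0.987], [0.0, -1.0, 0.0]]
wrist_force: [0.0, 0.1, -1.9]
gripper_width: 0.268
```

Emit:
carry_out(
  steps=[
    [[0,0,-0.1,0,0,0],[0,0,-0.2,0,0,0],[0,0,-0.3,0,0,0],[0,0,-0.4,0,0,0]],
  ],
)

```text
time_s: 21.8
tcp_pos: [0.5354, 0.1293, 0.1325]
ee_rot: [[-0.987, -0.0, -0.163], [0.163, 0.0, -0.987], [0.0, -1.0, 0.0]]
wrist_force: [-0.6, 0.3, -1.4]
gripper_width: 0.266
```

Emit:
carry_out(
  steps=[
    [[0,0,-0.1,0,0,0],[0,0,-0.2,0,0,0],[0,0,-0.3,0,0,0],[0,0,-0.4,0,0,0],[0,0,-0.5,0,0,0],[0,0,-0.6,0,0,0]],
  ],
)

```text
time_s: 22.55
tcp_pos: [0.5355, 0.1293, 0.1269]
ee_rot: [[-0.987, 0.0, -0.163], [0.163, -0.0, -0.987], [-0.0, -1.0, 0.0]]
wrist_force: [-1.9, -0.1, 2.3]
gripper_width: 0.27
```

Emit:
carry_out(
  steps=[
    [[0,0,-0.1,0,0,0],[0,0,-0.2,0,0,0],[0,0,-0.3,0,0,0],[0,0,-0.4,0,0,0],[0,0,-0.5,0,0,0],[0,0,-0.6,0,0,0]],
  ],
)

```text
time_s: 23.3
tcp_pos: [0.5349, 0.129, 0.1207]
ee_rot: [[-0.987, -0.001, -0.163], [0.163, -0.001, -0.987], [0.001, -1.0, 0.001]]
wrist_force: [-3.6, 0.3, 6.6]
gripper_width: 0.268
```

Emit:
carry_out(
  steps=[
    [[0,0,-0.1,0,0,0],[0,0,-0.2,0,0,0],[0,0,-0.3,0,0,0],[0,0,-0.4,0,0,0],[0,0,-0.5,0,0,0]],
  ],
)

```text
time_s: 23.92
tcp_pos: [0.5348, 0.129, 0.1157]
ee_rot: [[-0.987, -0.001, -0.163], [0.163, -0.001, -0.987], [0.001, -1.0, 0.001]]
wrist_force: [-3.7, -0.9, 5.1]
gripper_width: 0.267
```

Emit:
carry_out(
  steps=[
    [[0,0,-0.1,0,0,0],[0,0,-0.2,0,0,0],[0,0,-0.3,0,0,0]],
  ],
)

```text
time_s: 24.3
tcp_pos: [0.5348, 0.129, 0.1127]
ee_rot: [[-0.987, -0.002, -0.163], [0.163, -0.001, -0.987], [0.001, -1.0, 0.001]]
wrist_force: [-4.1, 0.1, 4.1]
gripper_width: 0.268
```

Emit:
carry_out(
  steps=[
    [[0,0,-0.15,0,0,0],[0,0,-0.3,0,0,0],[0,0,-0.45,0,0,0],[0,0,-0.6,0,0,0],[0,0,-0.75,0,0,0],[0,0,-0.9,0,0,0]],
  ],
)

```text
time_s: 25.05
tcp_pos: [0.5348, 0.129, 0.1036]
ee_rot: [[-0.987, -0.002, -0.163], [0.163, -0.001, -0.987], [0.001, -1.0, 0.001]]
wrist_force: [-4.6, 0.1, 4.6]
gripper_width: 0.271
```

Emit:
carry_out(
  steps=[
    [[0,0,-0.1,0,0,0],[0,0,-0.2,0,0,0],[0,0,-0.3,0,0,0]],
  ],
)

```text
time_s: 25.42
tcp_pos: [0.5347, 0.129, 0.1006]
ee_rot: [[-0.987, -0.002, -0.163], [0.163, -0.001, -0.987], [0.002, -1.0, 0.001]]
wrist_force: [-4.0, -0.1, 4.7]
gripper_width: 0.271
```

Emit:
carry_out(
  steps=[
    [[0,0,-0.05,0,0,0],[0,0,-0.1,0,0,0]],
  ],
)

```text
time_s: 25.68
tcp_pos: [0.5349, 0.129, 0.1003]
ee_rot: [[-0.987, -0.001, -0.163], [0.163, -0.001, -0.987], [0.001, -1.0, 0.001]]
wrist_force: [-5.1, 0.1, 10.7]
gripper_width: 0.266
```

Emit:
carry_out(
  steps=[
    [[0,0,-0.05,0,0,0],[0,0,-0.1,0,0,0],[0,0,-0.1,0,0,0]],
  ],
)

```text
time_s: 26.05
tcp_pos: [0.535, 0.129, 0.1003]
ee_rot: [[-0.987, -0.001, -0.163], [0.163, -0.001, -0.987], [0.001, -1.0, 0.001]]
wrist_force: [-6.9, -0.3, 13.7]
gripper_width: 0.27
```

Emit:
carry_out(
  steps=[
    [[0,0,-0.05,0,0,0],[0,0,-0.1,0,0,0],[0,0,-0.1,0,0,0]],
  ],
)

```text
time_s: 26.42
tcp_pos: [0.5351, 0.1291, 0.1002]
ee_rot: [[-0.987, -0.0, -0.162], [0.162, -0.001, -0.987], [0.0, -1.0, 0.001]]
wrist_force: [-8.2, -0.3, 18.6]
gripper_width: 0.266
```

Emit:
carry_out(
  steps=[
    [[0,0,-0.05,0,0,0],[0,0,-0.1,0,0,0],[0,0,-0.1,0,0,0]],
  ],
)

```text
time_s: 26.8
tcp_pos: [0.5353, 0.1291, 0.1001]
ee_rot: [[-0.987, 0.0, -0.162], [0.162, -0.001, -0.987], [-0.0, -1.0, 0.001]]
wrist_force: [-9.2, -0.6, 23.5]
gripper_width: 0.268
```

```bash
python3 snap.py i side,285,110,70,65,8; python3 -c "
from h import *
c=load('i_side.npz')
print(((proj(c,[[.5339,.1303,.06],[.5339,.1303,.08]])-[285,110])*8))"
```

```text
26.85 [0.5352 0.1291 0.1001] [-9.74 -0.68 22.46] [ 0.057  3.432 -0.047] 0.2677892478691968
[[329.64880183 455.4216429 ]
 [329.9665514  418.28910531]]
```

View pics/i_side.png

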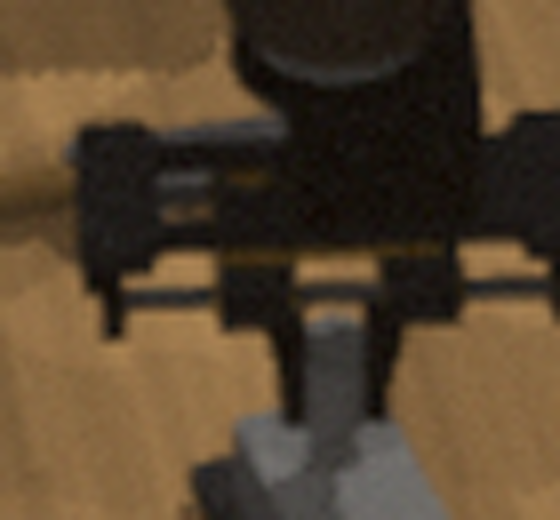

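The shank now shows only a short stretch under the grip and the groove is down at the rim, near crop (330,455). The depth is about 40 mm, with 23 N measured at the wrist. I'll ease off slightly, open the fingers and rise.

Emit:
carry_out(
  steps=[
    [[0,0,0.1,0,0,0],[0,0,0.1,0,0,0]],
  ],
)

```text
time_s: 27.1
tcp_pos: [0.5351, 0.1291, 0.1002]
ee_rot: [[-0.987, -0.0, -0.162], [0.162, -0.001, -0.987], [0.0, -1.0, 0.001]]
wrist_force: [-8.6, 0.4, 18.3]
gripper_width: 0.269
```

Emit:
carry_out(
  steps=[
    [[0,0,0,0,0,0],[0,0,0,0,0,0],[0,0,0,0,0,0],[0,0,0,0,0,0],[0,0,0,0,0,0],[0,0,0,0,0,0],[0,0,0,0,0,0],[0,0,0,0,0,0]],
  ],
  fingers=0,
)

```text
time_s: 28.1
tcp_pos: [0.5354, 0.1293, 0.0976]
ee_rot: [[-0.987, 0.0, -0.163], [0.163, 0.0, -0.987], [-0.0, -1.0, -0.0]]
wrist_force: [-0.1, -0.6, 0.3]
gripper_width: 0.99
```

Released cleanly. I'll raise the arm and swing it aside to check with both cameras.

Emit:
carry_out(
  steps=[
    [[0,0,1,0,0,0],[0,0,3,0,0,0],[0,0,6,0,0,0],[0,0,10,0,0,0],[0,0,14,0,0,0],[-2,5,14,0,0,0],[-4,10,14,0,0,0],[-6,15,14,0,0,0],[-8,20,14,0,0,0],[-9,24,14,0,0,0],[-9,24,14,0,0,0],[-9,24,14,0,0,0]],
  ],
)

```text
time_s: 29.6
tcp_pos: [0.4453, 0.3689, 0.2379]
ee_rot: [[-0.987, 0.0, -0.163], [0.163, -0.0, -0.987], [-0.0, -1.0, 0.0]]
wrist_force: [0.5, -0.3, -0.3]
gripper_width: 1.003
```

```bash
python3 snap.py j side,290,130,70,75,8 top,220,100,130,100,6
```

```text
29.7 [0.4457 0.3683 0.2379] [-0.35  0.35  0.05] [ 0.108 -0.066  0.022] 1.0016654830030347
```

View pics/j_side.png

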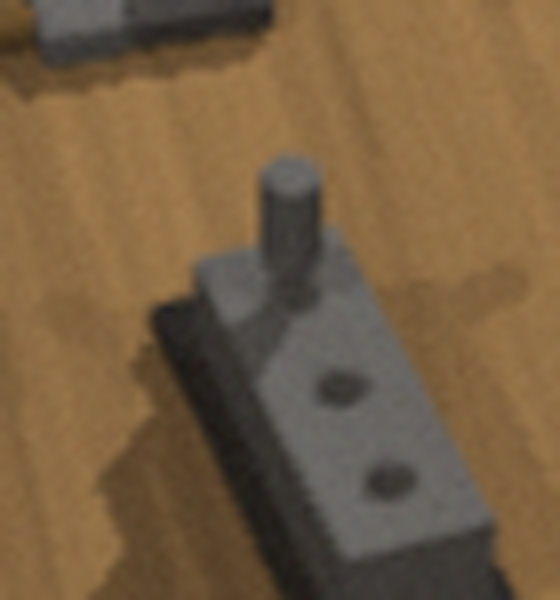

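View pics/j_top.png

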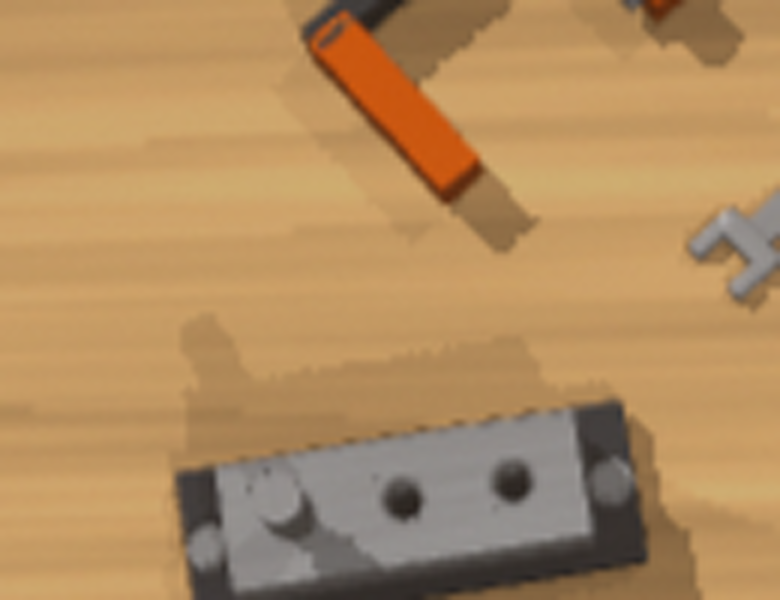

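The pin stands upright in the +y socket, with its head at side crop (291,177) and top crop (277,497). The other two sockets are empty. I'll triangulate the height of its top.

```bash
python3 - <<'E'
from h import *
S=load("j_side.npz");T=load("j_top.npz")
ps=((291.5)/8-.5+290,(177.5)/8-.5+130); pt=((277.5)/6-.5+220,(497.5)/6-.5+100)
print(tri(T,pt,S,ps).round(4),"expect z .125 (stub .139)")
# bystanders unmoved: image diff vs start in side/top patches
for n,c,bx in(("side",S,{"wrench":(375,212,65,42),"tin":(405,275,40,45),"brush":(262,118,66,26)}),("top",T,{"wrench":(330,98,60,52),"tin":(420,112,40,36)})):
    o=load(n+"0.npz")["image"].astype(int)
    for k,(x,y,w,h) in bx.items(): print(n,k,np.abs(o-c["image"].astype(int))[y:y+h,x:x+w].mean().round(2))
E
```

```text
[0.5342 0.1286 0.1263] expect z .125 (stub .139)
side wrench 3.13
side tin 3.11
side brush 5.9
top wrench 5.64
top tin 5.55
```

```bash
python3 -c "
from station import ticket
print(ticket.finish_job())"
```

```text
the job is handed in; nothing more can be done
None
```

The pivot pin is in the clear socket, the one at the block's +y end. It is pressed onto the bottom and released, and the job is handed in at about 30 s of the 64 s allowed.

- **Sockets tried:** The -y socket and then the middle one both stopped at about 26 mm with long shank still showing, so I drew the pin out of each. The +y socket took it to about 40 mm.
- **Push:** The wrist read about 23 N at most. Less the ball's friction, that is roughly 18 N on the bottom, and I eased off slightly before opening the fingers.
- **Last checks:** The pin stands upright and the gripper is clear of it. Its top measures 126 mm above the bench, against 125 mm if fully bottomed and 139 mm over a stub. The same method read about 1 mm high on earlier points too.
- **Groove:** At this resolution I could not see it as a separate dark line. Its position comes from the depth and the length of shank showing.
- **Wrench, brush and tin:** The wrench and tin patches differ from the first pictures only by a low level, about the same for both, which I put down to image noise. The brush patch in the side view changed about twice as much. I put that down to the arm's shadow and did not check it separately, though the gripper never came down to its height.

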